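Take the battery cover off the vapour sampler

ROBOT

A 7-joint arm with a two-finger parallel gripper is mounted at the origin on a cart in front of the work surface, level with it; the furniture and walls round the work are solid. World frame = base frame: x ahead of the robot, y to its left, z up, the work surface at z = 0. Lengths are in m, angles in rad, forces in N, time in s.
With the tool pointing down it reaches from about 0.35 to 0.775 m from the base axis. Payload 3.1 kg.
Tool frame: the origin (TCP) lies at the very end of the fingers, on their centre line; the grasp point (between the pads) lies r.grip_depth behind it (r.grip_depth is the distance from the TCP to the grasp point, in m); z points along the fingers, y is the line along which they close (so a half turn about z gives the same grasp; the last joint's range is limited). The gripper opens to 85 mm and grips with 20 to 120 N. Pads are 22 mm wide; open, the fingers measure 114 mm over their backs; the gripper's body (76 mm by 85 mm) begins 54 mm behind the grasp point. The pads swing forward as they close: fully open they stand 13 mm farther back than shut.
Start: joints at [-1.264, 0.311, 0.014, 1.512, -0.004, 1.319, -0.027], TCP at [0.188, 0.517, 0.231] pointing down, gripper open.
Joint ranges: [-2.7, 2.7], [-0.3, 1.91], [-1.27, 1.3], [0.12, 2.57], [-1.44, 4.58], [0.2, 2.03], [-3.05, 3.05]. Speed limits (rad/s): [2.79, 2.79, 3.14, 3.14, 3.14, 3.14, 3.14].

INTERFACE

Orientations are given as a unit quaternion [w, x, y, z].
In Python, from cell import r, planner, sensors, cams, job_done gives the robot as it stands. The module is installed in compiled form; this text tells all that it offers. Calls block until the motion is done:
- r.move_ptp(position, orientation): joint-space move of the TCP to a pose.
- r.line_to(position, ori=None, speed=0.15): straight line of the TCP; ori=None keeps the orientation; speed is the mean speed in m/s.
- r.movej(angles): joint-space move.
- r.command_gripper(opening): finger opening in m; the grip force is fixed at half the most; returns when the fingers have stopped.
- r.sleep(seconds).
- planner.ik(position, orientation): joint angles nearest the present ones, or None.
- sensors.sense(): the state.
- cams.read_camera(name): name is "side" or "top" or "wrist"; returns (picture, depth): 400x640x3 uint8, red, green, blue; 400x640 float32, m along the optical axis (not along the pixel's ray), 0 where there is no reading.
- cams.camera_info(name): a dict with "fx", "fy", "cx", "cy" (pixels), "R" (3x3) and "t" (3): a world point X has camera coordinates R X + t. Camera axes: x right, y down, z forward; pixel columns grow to the right and rows downward; lengths in m; the calibration is good to about 2 mm. A picture is of the moment at which its call begins: read the wrist's pose just before it. camera_info takes no time and is no camera call; for the wrist camera it gives the pose at the moment of the call.
A pose or a line that the arm cannot do raises r.IKError and nothing moves.
- job_done(): hands the job in; it is judged then, once.
The state is a dict: "time": time; "joints": joint angles; "qd": joint speeds; "effort": joint torques, N m; "ee_pos": TCP position; "eef_rot": TCP orientation; "force": force on the tool from outside, world axes, zero at the start; "moment": the same for the moment, N m; "gripper_width": finger opening in m; "gripper_force": force on a finger pad.
Only numpy, scipy, OpenCV 4.12 (cv2) and the standard library are available. Lean on these libraries where they do the work, as an engineer would, in place of code of your own. Each camera call takes 0.05 s, during which the arm holds its last target. There are 200 camera calls.

TASK

Take the battery cover off the portable vapour sampler that lies on its face on the worktop, so that its cells can be changed: press the snap tab in until it lets go, slide the cover off its catch with the tab held in, then lift it off and lay it flat, right side up, on the free worktop beside the sampler. Feel your way, because the tab cracks if it is pressed hard and the catch breaks if the cover is forced, and leave the other things on the worktop where they are.

Things in the scene. Friction and masses are not known exactly. Their poses are not given: they have to be found in the camera images.
- sampler: Portable sampler: grey case 194 x 104 x 46 mm, black end caps 2 mm above its deck, two hose stubs at the +x end; lies on its face, held fast. Origin: centre of its underside, on the worktop. x: along its length from the snap-tab end (robot side) to the stub end; z up. Deck (upper face) 46 mm above the origin, x -77 to 75; the battery bay is sunk in it under the cover.
- cover: Loose battery cover, grey, 114 x 56 mm, 0.1 kg. Origin: on its lower face; shut, 46 mm above the sampler's origin, same axes. Four tongues reach 9.5 mm below the origin, under lips of the deck: it lifts only after sliding 10 to 15 mm along +x (12.5 best, dead stop at 15.5; sliding with the tab pressed takes up to 20 N, the catch breaks at 35). Laid down it stands on the tongues, origin 9.5 mm up.
- hump_mid (a point): On the cover, 13 mm along +x from its origin: centre of the underside (deck level when shut) of the hump, the cover's raised far part, 86 mm long (x), 56 mm wide (y), 20 mm high, with parallel ribbed sides to grasp across y and three chevrons on top pointing along +x. The deck goes on for 22 mm on either side of the hump.
- hump_face (a point): On the cover: centre of the hump's end face, which looks to -x at 30 mm from the cover's origin, 10 mm above its lower face; face 56 mm wide, 20 mm high. A finger that presses the thumb pad in front of it can push the cover along +x by it. The cover's near part, x -58 to -30 mm with the snap tab in the middle, is only 4 mm high.
- tab: Snap tab, part of the cover: springy tongue 31 mm wide, flexing down about its root (the origin) under the hump; its hook behind a keeper bar of the sampler stops the slide. It lets go when the pad is 2.3 mm down (9 to 10 N), bottoms at 2.8 mm (12 N) and cracks above 20 N. Hold it down for the first 3 mm of slide at least; past 9 mm the hook is out from under the bar and free.
- tab_pad (a point): Middle of the tab's upper face under the black rubber thumb pad: 42 mm from the cover's origin towards -x, 12 mm from the hump's end face, 3 mm above the cover's lower face. The pad, 17 (x) by 24 mm (y) with a crowned ribbed top, is built up here of stick-on layers for gloved hands. Its thickness differs from sampler to sampler and must be felt: its top lies 4.3 to 12.3 mm above this point.
- cell_pack: Bystander: two new AA cells in a flat pack, 50 x 29 x 15 mm, near the worktop's front edge. Origin: centre of its underside.
- syringe: Bystander: plastic syringe, 104 mm long, lying. Origin: centre of its underside.
- probe_meter: Bystander: hand-held meter, 129 x 64 x 23 mm, lying at the left. Origin: centre of its underside.
- spring_clamp: Bystander: dark spring clamp, 94 x 26 x 32 mm, lying to the left of the sampler. Origin: centre of its underside.
- screwdriver: Bystander: screwdriver, 190 mm long, lying at the far left, behind the jar. Origin: centre of its underside.
- spanner: Bystander: open-ended spanner, 147 mm long, lying along the front edge. Origin: centre of its underside.
- marker: Bystander: marker pen, 135 mm long, lying near the front edge at the right. Origin: centre of its underside.

How it is judged:
On the way, in this order (a step that is already met when the one before it is completed fails the run):
1. the cover has slid off its catch along the deck (x of cover in the frame of sampler above 0.009 m and z of cover in the frame of sampler below 0.051 m), for 0.1 s.
2. the cover is lifted clear of the deck (z of cover in the frame of sampler above 0.065 m), for 0.1 s.
At the end, for the whole second after the job is handed in: The cover lies at rest on the worktop beside the sampler, right side up and flat (within 0.1 rad), its origin less than 15 mm above the worktop (height (world z) of cover below 0.015 m and angle between cover's own z axis and vertical below 0.1 rad and horizontal distance between cover and sampler above 0.07 m and linear speed of cover below 0.02 m/s); the robot touches nothing.
It fails at once if the snap tab is pressed with more than 20 N (contact force between any of the fingers, the arm and tab above 20 N).
It fails at once if the cover is forced against the sampler with more than 35 N (contact force between cover and sampler above 35 N).
It fails at once if another thing on the worktop is shifted by more than 20 mm (distance of any of cell_pack, syringe, probe_meter, spring_clamp, screwdriver, spanner, marker from where it was at the start of the episode above 0.02 m).
It also fails if it takes over 43 s, if anything falls off the work surface, if the arm or the gripper's body presses on something with over 40 N, if the wrist force passes 120 N, or if a joint passes its speed limit or range.

## Working session

There is one attempt and no reset: what is moved stays moved. The work goes in short steps, each a Python script; the robot and the scene stay as the last script left them, time stands still between calls to the robot, and variables do not carry over. Pictures are saved under pics/ and viewed, at most 10 in all, crops included, and the job is handed in when it is done.

```bash
mkdir -p pics; python3 - <<'E'
from cell import r, planner, sensors, cams
import cv2,numpy as np
s=sensors.sense(); print(s, r.grip_depth)
for n in ("top","side"):
    p,d=cams.read_camera(n); cv2.imwrite(f"pics/{n}.png",p[:,:,::-1]); np.save(f"pics/{n}_d.npy",d)
    i=cams.camera_info(n); print(n,i)
E
```

```text
{'time': 0.0, 'joints': array([-1.26368954,  0.31173243,  0.01395621,  1.5130856 , -0.004413  ,
        1.31917733, -0.02718761]), 'qd': array([ 0.00011027,  0.00068596,  0.00140953,  0.00089771, -0.00099816,
        0.00107001,  0.00133321]), 'effort': array([-5.38352997e-04, -3.79919744e+01,  1.45883784e-01, -2.30587792e+01,
        1.23830736e-02,  1.40405426e-02, -9.57108483e-06]), 'ee_pos': array([0.1876927 , 0.51619992, 0.23020573]), 'eef_rot': array([-1.69469724e-04,  1.73461461e-01,  9.84839944e-01, -1.17379011e-03]), 'force': array([-0.71154011, -0.65394958, -1.15133721]), 'moment': array([0.05562567, 0.01293985, 0.02618171]), 'gripper_force': 0.0, 'gripper_width': 0.0855849933988866} 0.0187
top {'fx': 411.6554287380415, 'fy': 411.6554287380415, 'cx': 321.6711406930596, 'cy': 197.8414709631875, 'R': array([[-0.01621479, -0.99984327, -0.00710768],
       [-0.99586579,  0.0167849 , -0.08927258],
       [ 0.08937789,  0.00563076, -0.99598187]]), 't': array([0.08241022, 0.45544623, 0.98049789])}
side {'fx': 373.61607643388595, 'fy': 373.61607643388595, 'cx': 320.3797273931439, 'cy': 200.49229561932694, 'R': array([[ 0.94802764, -0.3178261 ,  0.01517109],
       [-0.1660484 , -0.53484386, -0.82847449],
       [ 0.27142498,  0.78289758, -0.55982128]]), 't': array([-0.42200167,  0.16379555,  0.80846878])}
```

View pics/top.png

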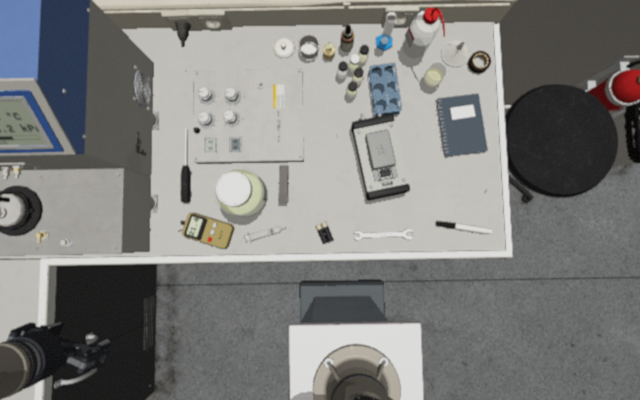

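View pics/side.png

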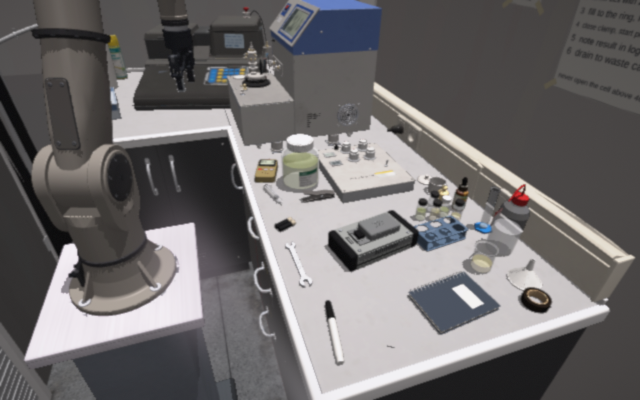

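Top view: the sampler is centred near (381,157), its tab end facing the robot at around (387,190), with free worktop to its right and left. Next I'll locate it and look from near.

```bash
cat > h.py <<'E'
from cell import r, planner, sensors, cams, job_done
import cv2,numpy as np
from scipy.spatial.transform import Rotation as Ro
def ray(i,u,v,z):
    "world point on pixel ray at height z"
    R=np.array(i["R"]);c=-R.T@np.array(i["t"]);d=R.T@np.array([(u-i["cx"])/i["fx"],(v-i["cy"])/i["fy"],1])
    return c+d*(z-c[2])/d[2]
def proj(i,X):
    c=np.array(i["R"])@X+np.array(i["t"]); return c[0]/c[2]*i["fx"]+i["cx"],c[1]/c[2]*i["fy"]+i["cy"]
def cloud(i,d):
    v,u=np.mgrid[:400,:640]; P=np.stack([(u-i["cx"])/i["fx"]*d,(v-i["cy"])/i["fy"]*d,d],-1)
    return (P-np.array(i["t"]))@np.array(i["R"])
def down(yaw):
    "tool down, tool y axis at angle yaw+90deg (world)"
    M=np.array([[np.cos(yaw),np.sin(yaw),0],[np.sin(yaw),-np.cos(yaw),0],[0,0,-1]])
    q=Ro.from_matrix(M).as_quat(); return np.array([q[3],*q[:3]])
E
python3 - <<'E'
from h import *
i=cams.camera_info("top"); d=np.load("pics/top_d.npy")
P=cloud(i,d)
for n,u,v,z in [("samp",381,157,.046),("nb",462,126,.0),("rack",384,90,.0),("clamp",284,185,.0),("span",384,235,0),("marker",464,228,0)]: print(n,ray(i,u,v,z),P[v,u])
W=P[105:205,340:420]; m=(W[...,2]>.035)&(W[...,2]<.075); Q=W[m][:,:2].astype(np.float32)
print(cv2.minAreaRect(Q),m.sum())
p=cv2.imread("pics/top.png"); cv2.imwrite("pics/top_c.png",cv2.resize(p[75:260,250:510],None,fx=3,fy=3,interpolation=cv2.INTER_CUBIC))
E
```

```text
samp [ 0.55003399 -0.06858463  0.046     ] [ 0.5462157  -0.06570547  0.06630221]
nb [ 0.63408154 -0.2809363   0.        ] [ 0.63075414 -0.27656945  0.01269274]
rack [ 0.73083917 -0.08772684  0.        ] [ 0.72982933 -0.08729088  0.002827  ]
clamp [0.49229476 0.16829406 0.        ] [0.48979478 0.1663133  0.02035101]
span [ 0.36425715 -0.07682952  0.        ] [ 0.36428962 -0.07525306  0.01098532]
marker [ 0.37821569 -0.27392456  0.        ] [ 0.37807937 -0.26965301  0.01266943]
((0.5548450350761414, -0.06722255051136017), (0.19422011077404022, 0.10374417155981064), 10.8312349319458) 3364
```

View pics/top_c.png

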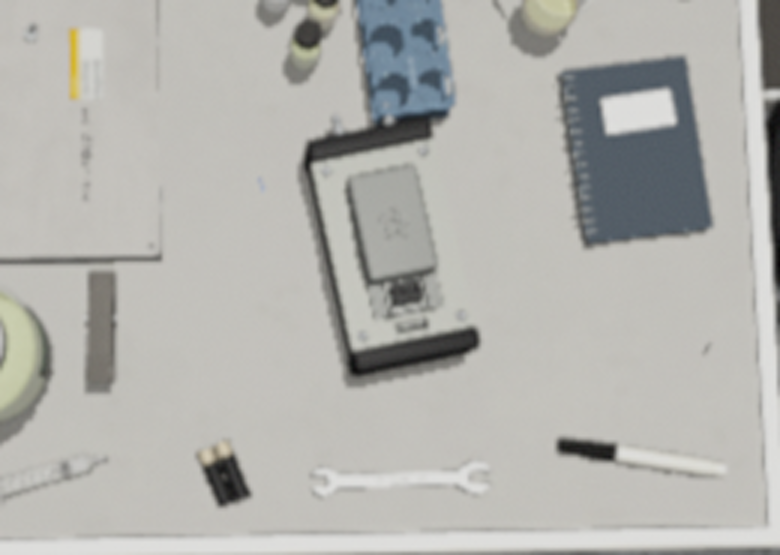

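The enlarged crop shows the cover with the tab pad at about (405,292). The hump spans about (350–435, 165–285), and there is free space left of the sampler around (235,300). The rectangle fit of 194×104 matches the stated size, with yaw +10.8°. Next I go above the tab with the gripper shut.

```bash
python3 - <<'E'
from h import *
yaw=np.radians(10.83); c=np.array([.5548,-.0672]); ex=np.array([np.cos(yaw),np.sin(yaw)])
p=[*(c-.042*ex),.16]
for k in (0,np.pi):
    print(k,planner.ik(p,down(yaw+k)),planner.ik([*(c+.013*ex),.15],down(yaw+k)))
i=cams.camera_info("top"); print("place",ray(i,328,175,0))
w=cams.camera_info("wrist"); R=np.array(w["R"]);s=sensors.sense(); q=s["eef_rot"]
T=Ro.from_quat([*q[1:],q[0]]).as_matrix(); print("cam in tool",T.T@(-R.T@np.array(w["t"])-s["ee_pos"]), (R@T).round(2))
E
```

```text
0 [-0.57790823  0.4040314   0.91630072  1.73210901 -0.34454831  1.17678509
 -0.94742013] [-0.4947403   0.5125118   0.8367493   1.59985656 -0.39980627  1.20930265
 -0.96008369]
3.141592653589793 [-0.49772439  0.37086895  0.79570986  1.72967784 -0.28608838  1.16159107
  2.13911711] [-0.40994667  0.4755685   0.69981911  1.59681731 -0.32346991  1.18829303
  2.11692047]
place [0.51553532 0.05827227 0.        ]
cam in tool [ 0.06530979  0.00083263 -0.1420052 ] [[-0.    1.    0.  ]
 [-0.97 -0.   -0.26]
 [-0.26 -0.    0.97]]
```

```bash
python3 - <<'E'
from h import *
i=cams.camera_info("top"); d=np.load("pics/top_d.npy");P=cloud(i,d)
h=P[165:220,210:270,2]; print("jar",h.max())
assert h.max()<.19
yaw=np.radians(10.83); c=np.array([.5548,-.0672]); ex=np.array([np.cos(yaw),np.sin(yaw)])
r.move_ptp([*(c-.044*ex),.2],down(yaw+np.pi)); t=sensors.sense()["time"]
r.command_gripper(0); print(t,sensors.sense()["time"])
w=cams.camera_info("wrist"); p,d=cams.read_camera("wrist"); s=sensors.sense(); print(s["time"],s["ee_pos"],s["force"])
np.savez("pics/w1.npz",p=p,d=d,**w)
cv2.imwrite("pics/w1.png",p[:,:,::-1])
P=cloud(w,d); print(P[150,300:340:20],P[...,2].max())
ey=np.array([-ex[1],ex[0]])
L=np.stack([(P[...,:2]-c)@ex,(P[...,:2]-c)@ey,P[...,2]],-1)
m=(L[...,2]>.06)&(L[...,2]<.075)&(abs(L[...,1])<.05)&(L[...,0]>-.035)&(L[...,0]<.07)
print("hump",cv2.minAreaRect(P[m][:,:2].astype(np.float32)),np.median(L[m][:,2]),L[m].min(0),L[m].max(0))
for x in np.arange(-.085,0.0,.003):
    m=(abs(L[...,0]-x)<.0015)&(abs(L[...,1])<.008)&(d>.05)&(L[...,2]<.09)
    if m.any(): print(round(x,4),np.median(L[m][:,2]).round(4),m.sum())
E
```

```text
jar 1.0178027261218936Traceback (most recent call last):
  File "<stdin>", line 4, in <module>
AssertionError
```

```bash
python3 - <<'E'
from h import *
i=cams.camera_info("top"); d=np.load("pics/top_d.npy");P=cloud(i,d)
h=P[165:220,210:270,2][d[165:220,210:270]>.1]; print("jar",np.sort(h)[-5:])
assert h.max()<.19
yaw=np.radians(10.83); c=np.array([.5548,-.0672]); ex=np.array([np.cos(yaw),np.sin(yaw)])
r.move_ptp([*(c-.044*ex),.2],down(yaw+np.pi)); t=sensors.sense()["time"]
r.command_gripper(0); print(t,sensors.sense()["time"])
w=cams.camera_info("wrist"); p,d=cams.read_camera("wrist"); s=sensors.sense(); print(s["time"],s["ee_pos"],s["force"])
np.savez("pics/w1.npz",p=p,d=d,**w)
cv2.imwrite("pics/w1.png",p[:,:,::-1])
P=cloud(w,d); ey=np.array([-ex[1],ex[0]])
L=np.stack([(P[...,:2]-c)@ex,(P[...,:2]-c)@ey,P[...,2]],-1)
m=(L[...,2]>.06)&(L[...,2]<.075)&(abs(L[...,1])<.05)&(L[...,0]>-.035)&(L[...,0]<.07)&(d>.05)
print("hump",cv2.minAreaRect(P[m][:,:2].astype(np.float32)),np.median(L[m][:,2]),L[m].min(0),L[m].max(0))
for x in np.arange(-.085,0.0,.003):
    m=(abs(L[...,0]-x)<.0015)&(abs(L[...,1])<.008)&(d>.05)&(L[...,2]<.09)
    if m.any(): print(round(x,4),np.median(L[m][:,2]).round(4),m.sum())
E
```

```text
jar [0.14960976 0.14963551 0.15029807 0.15041805 0.15097887]
2.5 3.2667
3.3167 [ 0.51160553 -0.0754856   0.20000563] [ 0.09524216 -0.19518969 -0.63383767]
hump ((0.5455024838447571, -0.069459468126297), (0.047079216688871384, 0.056759100407361984), 11.035453796386719) 0.06523001494648734 [-0.03317382 -0.02880476  0.06003555] [0.01408473 0.02790183 0.06769416]
-0.085 0.047 43
-0.082 0.0459 47
-0.079 0.0455 49
-0.076 0.0453 30
-0.073 0.0296 30
-0.07 0.0432 76
-0.067 0.0441 48
-0.064 0.0457 48
-0.061 0.0398 32
-0.058 0.0477 71
-0.055 0.0489 71
-0.052 0.0583 48
-0.049 0.0582 47
-0.046 0.0583 47
-0.043 0.0585 48
-0.04 0.0582 48
-0.037 0.0579 16
-0.034 0.0512 87
-0.031 0.0641 66
-0.028 0.0654 49
-0.025 0.0654 47
-0.022 0.0655 44
-0.019 0.0653 44
-0.016 0.0653 47
-0.013 0.0654 48
-0.01 0.0654 45
-0.007 0.0655 45
-0.004 0.0654 46
-0.001 0.0654 24
```

View pics/w1.png

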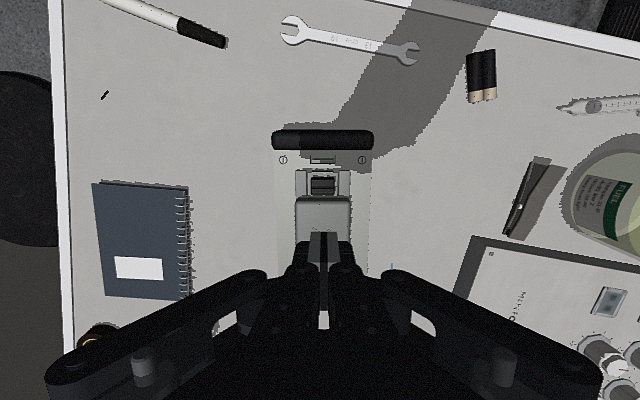

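The wrist view shows the pad at (322,185) and the hump face at row ~200. The depth slices put the pad top at z≈0.0585, the hump top at 0.0655 and the face about 1.7 mm nearer than estimated. I'll correct for that and feel downwards.

```bash
cat >> h.py <<'E'
yaw=np.radians(10.9); ex=np.array([np.cos(yaw),np.sin(yaw)]); ey=np.array([-ex[1],ex[0]])
c=np.array([.5548,-.0672])-.0017*ex-.0004*ey; Q=down(yaw+np.pi)
def at(x,z): return [*(c+x*ex),z]
def st(): 
    s=sensors.sense(); F=s["force"]; L=s["ee_pos"][:2]-c
    return s["time"],np.array([F[:2]@ex,F[:2]@ey,F[2]]),np.array([L@ex,L@ey,s["ee_pos"][2]])
E
python3 - <<'E'
from h import *
np.set_printoptions(precision=4,suppress=True)
r.line_to(at(-.0427,.0635),Q,speed=.1); r.sleep(.3)
B=np.mean([st()[1] for _ in range(3)],0); np.save("pics/B.npy",B); print(st()[0],B,st()[2])
z=.0635; zc=None
for k in range(30):
    z-=.0004; r.line_to(at(-.0427,z),speed=.01); r.sleep(.04)
    t,F,L=st(); f=F-B; print(round(t,2),round(z,4),f,L)
    if zc is None and f[2]>1: zc=z
    if f[2]>8 or (zc and z<zc-.0018): break
E
```

```text
5.1333 [-0.7845 -0.0096 -0.5416] [-0.0425 -0.      0.0637]
5.42 0.0631 [ 0.9895  0.0949 -0.173 ] [-0.0427  0.      0.0631]
5.72 0.0627 [ 2.3887 -0.2704  0.1339] [-0.0427  0.      0.0627]
6.01 0.0623 [-0.3778 -0.1848  0.4392] [-0.0427 -0.      0.0623]
6.3 0.0619 [ 0.8615  0.2622 -0.1873] [-0.0427  0.      0.0619]
6.59 0.0615 [0.9883 0.0008 0.6009] [-0.0427 -0.      0.0615]
6.88 0.0611 [0.6046 1.0267 0.9742] [-0.0427 -0.      0.0611]
7.17 0.0607 [ 1.085  -0.1738  0.875 ] [-0.0427  0.      0.0607]
7.47 0.0603 [0.3473 1.5953 0.7833] [-0.0427 -0.      0.0603]
7.76 0.0599 [ 0.6605 -1.4707 -0.0582] [-0.0427 -0.      0.0599]
8.05 0.0595 [ 0.6395 -0.214   2.0637] [-0.0427 -0.      0.0596]
8.34 0.0591 [-0.5389 -0.4717  2.6614] [-0.0428 -0.      0.0592]
8.63 0.0587 [-1.046   1.1271  3.9552] [-0.0428 -0.0001  0.0588]
8.93 0.0583 [-2.171   1.1363  6.0722] [-0.0429 -0.      0.0584]
9.22 0.0579 [-2.0215  1.1429  6.0839] [-0.0429 -0.0001  0.0582]
9.51 0.0575 [-2.046   1.3584  7.3926] [-0.043  -0.0001  0.0579]
```

```bash
cat >> h.py <<'E'
def fo(B,n=5):
    a=[]
    for _ in range(n): r.sleep(.01); a.append(st()[1])
    t,_,L=st(); return t,np.mean(a,0)-B,L
E
python3 - <<'E'
from h import *
np.set_printoptions(precision=4,suppress=True)
B=np.load("pics/B.npy"); print(fo(B)); z=.0575
for k in range(8):
    z-=.0003; r.line_to(at(-.0427,z),speed=.01)
    t,f,L=fo(B); print(round(t,2),round(z,4),f,L)
    if f[2]>10.7: break
E
```

```text
(9.55, array([-1.9699,  1.1285,  7.8045]), array([-0.0429, -0.0001,  0.0579]))
9.84 0.0572 [-1.9678  1.0233  8.3052] [-0.043  -0.0001  0.0577]
10.13 0.0569 [-2.6294  0.5795  9.2454] [-0.043  -0.0001  0.0575]
10.43 0.0566 [-2.7348  1.1333  9.7348] [-0.043  -0.0001  0.0573]
10.72 0.0563 [-3.1998  1.3256 10.2176] [-0.0431 -0.0001  0.0571]
11.01 0.056 [-3.431   1.1033 11.3676] [-0.0431 -0.0001  0.0569]
```

```bash
python3 - <<'E'
from h import *
np.set_printoptions(precision=4,suppress=True)
B=np.load("pics/B.npy"); z=.056; x=-.0427
for k in range(10):
    x+=.0008; r.line_to(at(x,z),speed=.01)
    t,f,L=fo(B,3); print(round(t,2),round(x,4),round(z,4),f,L)
    if f[0]<-22 or f[2]>14.5 or f[2]<9: break
E
```

```text
11.28 -0.0419 0.056 [-4.9981  1.4006 12.4236] [-0.0431 -0.0001  0.0568]
11.56 -0.0411 0.056 [-5.7002  1.6491 13.3553] [-0.0431 -0.0001  0.0567]
11.83 -0.0403 0.056 [-7.1974  1.3573 14.4389] [-0.0431 -0.0001  0.0565]
12.11 -0.0395 0.056 [-8.3901  1.593  15.4969] [-0.0431 -0.0001  0.0565]
```

```bash
python3 - <<'E'
from h import *
np.set_printoptions(precision=4,suppress=True)
B=np.load("pics/B.npy"); z=.056; x=-.0395
z+=.0014; r.line_to(at(x,z),speed=.02); print(fo(B,4))
for k in range(14):
    x+=.001; z+=.0003; r.line_to(at(x,z),speed=.012)
    t,f,L=fo(B,3); print(round(t,2),round(x,4),round(z,4),f,L)
    if f[2]>12.3: z+=.0004
    if f[2]<10.6: z-=.0004
    if f[0]<-20 or f[2]>14 or f[2]<9 or L[0]>-.041: break
E
```

```text
(12.3917, array([-5.7559,  0.8257, 10.2261]), array([-0.042 , -0.0002,  0.0575]))
12.67 -0.0385 0.0577 [-5.9221  1.2237 10.5415] [-0.0416 -0.0003  0.0576]
12.94 -0.0375 0.0576 [-8.9195  0.9888 13.4418] [-0.0416 -0.0003  0.0576]
13.22 -0.0365 0.0583 [-9.2221  0.4755 10.278 ] [-0.0415 -0.0002  0.0576]
13.49 -0.0355 0.0582 [-10.9067   1.1008  12.9838] [-0.0415 -0.0002  0.0576]
13.77 -0.0345 0.0589 [-11.4678   0.3491  10.5177] [-0.0414 -0.0003  0.0577]
14.04 -0.0335 0.0588 [-13.0692   1.0148  13.2096] [-0.0414 -0.0003  0.0576]
14.32 -0.0325 0.0595 [-13.6177   0.8315  10.6491] [-0.0413 -0.0003  0.0577]
14.59 -0.0315 0.0598 [-14.2509   0.5732  10.4715] [-0.0413 -0.0002  0.0577]
14.87 -0.0305 0.0597 [-16.7394   1.0003  13.4771] [-0.0413 -0.0002  0.0577]
15.14 -0.0295 0.0604 [-17.295    0.457   10.8871] [-0.0412 -0.0002  0.0578]
15.42 -0.0285 0.0607 [-18.2274   0.5457  10.6603] [-0.0412 -0.0002  0.0578]
15.69 -0.0275 0.061 [-19.2409   0.7158  10.4509] [-0.0411 -0.0002  0.0578]
15.97 -0.0265 0.0609 [-21.7059   0.8578  13.3503] [-0.0411 -0.0002  0.0578]
```

Pushing at 22 N with the pad only ~2.2 mm down, so the hook is not free. I'll ease the push, press deeper by position, then slide.

```bash
python3 - <<'E'
from h import *
np.set_printoptions(precision=4,suppress=True)
B=np.load("pics/B.npy"); x=-.0385;z=.0577
r.line_to(at(x,z),speed=.06); t,f,L=fo(B,3); print(round(t,2),x,z,f,L)
for k in range(8):
    if L[2]<.0570 or f[2]>13: break
    z-=.0004; r.line_to(at(x,z),speed=.02)
    t,f,L=fo(B,3); print(round(t,2),x,round(z,4),f,L)
E
```

```text
16.35 -0.0385 0.0577 [-5.9197  0.6797  9.5022] [-0.0413 -0.0003  0.0576]
16.62 -0.0385 0.0573 [-6.8837  1.3294 12.2824] [-0.0413 -0.0003  0.0576]
16.9 -0.0385 0.0569 [-7.4578  1.3343 14.2697] [-0.0413 -0.0004  0.0575]
```

```bash
python3 - <<'E'
from h import *
np.set_printoptions(precision=4,suppress=True)
B=np.load("pics/B.npy"); x=-.0425;z=.0577
r.line_to(at(x,z),speed=.03); t,f,L=fo(B,3); print(round(t,2),x,z,f,L)
while f[2]<11.6:
    z-=.0004 if f[2]>9 else .0008; r.line_to(at(x,z),speed=.02)
    t,f,L=fo(B,3); print(round(t,2),x,round(z,4),f,L)
for k in range(6):
    x+=.001; z+=.0004; r.line_to(at(x,z),speed=.015)
    t,f,L=fo(B,3); print(round(t,2),round(x,4),round(z,4),f,L)
    if f[2]>13 or f[2]<10.4: z+=.0002*np.sign(f[2]-12)
    if np.linalg.norm(f)>17: break
E
```

```text
17.21 -0.0425 0.0577 [-0.7552  0.0955  7.633 ] [-0.0416 -0.0004  0.0584]
17.48 -0.0425 0.0569 [-0.9541  0.8953  8.7617] [-0.0417 -0.0004  0.0578]
17.76 -0.0425 0.0561 [-1.1225  0.75    9.5696] [-0.0417 -0.0004  0.0571]
18.03 -0.0425 0.0557 [-1.7218  0.9058 11.118 ] [-0.0418 -0.0004  0.0569]
18.31 -0.0425 0.0553 [-2.6166  0.8261 11.9909] [-0.0418 -0.0004  0.0567]
18.58 -0.0415 0.0557 [-3.4103  0.8193 12.5414] [-0.0418 -0.0004  0.0567]
18.86 -0.0405 0.0561 [-3.9723  0.8722 11.9938] [-0.0417 -0.0004  0.0569]
19.13 -0.0395 0.0565 [-5.8791  0.8772 11.5832] [-0.0417 -0.0004  0.0569]
19.41 -0.0385 0.0569 [-5.5788  0.8403 10.7714] [-0.0412 -0.0004  0.057 ]
19.68 -0.0375 0.0573 [-5.6688  0.5263  9.8756] [-0.0404 -0.0005  0.0572]
19.96 -0.0365 0.0575 [-6.0885  0.152   8.5955] [-0.0397 -0.0005  0.0572]
```

It slides now. Continuing with the tab held in.

```bash
python3 - <<'E'
from h import *
np.set_printoptions(precision=4,suppress=True)
B=np.load("pics/B.npy"); x=-.0365;z=.0570
for k in range(16):
    x+=.001; r.line_to(at(x,z),speed=.015)
    t,f,L=fo(B,2); print(round(t,2),round(x,4),round(z,4),f,L)
    if f[2]>12.3: z+=.0004
    if f[2]<9.5: z-=.0003
    if f[2]<5 or f[2]>15 or f[0]<-20 or L[0]>-.0290: break
E
```

```text
20.23 -0.0355 0.057 [-8.7285  0.8692 12.6768] [-0.0397 -0.0005  0.0569]
20.49 -0.0345 0.0574 [-6.0889  0.9348  9.0571] [-0.0377 -0.0006  0.0572]
20.76 -0.0335 0.0571 [-8.6463  1.0406 12.6331] [-0.0376 -0.0006  0.0571]
21.02 -0.0325 0.0575 [-5.4953  0.6648  9.3248] [-0.0355 -0.0006  0.0573]
21.29 -0.0315 0.0572 [-8.2656  0.3707 11.7252] [-0.0355 -0.0006  0.0571]
21.56 -0.0305 0.0572 [-6.7967  0.1008 11.259 ] [-0.0339 -0.0008  0.0572]
21.82 -0.0295 0.0572 [-7.3771  0.5522 11.9401] [-0.0329 -0.0008  0.0572]
22.09 -0.0285 0.0572 [-6.7578  0.2839 10.5854] [-0.0319 -0.0008  0.0572]
22.36 -0.0275 0.0572 [-6.8593  0.4417 11.2668] [-0.0309 -0.0009  0.0572]
22.62 -0.0265 0.0572 [-6.5273  0.2035 10.593 ] [-0.0298 -0.0009  0.0572]
22.89 -0.0255 0.0572 [-7.0167 -0.3318 10.8102] [-0.0288 -0.0009  0.0572]
```

```bash
python3 - <<'E'
from h import *
np.set_printoptions(precision=4,suppress=True)
r.line_to(at(-.0292,.0590),speed=.05); r.line_to(at(-.045,.17),speed=.2)
w=cams.camera_info("wrist"); p,d=cams.read_camera("wrist"); print(st())
cv2.imwrite("pics/w2.png",p[:,:,::-1])
P=cloud(w,d)
L=np.stack([(P[...,:2]-c)@ex,(P[...,:2]-c)@ey,P[...,2]],-1)
m=(L[...,2]>.0635)&(L[...,2]<.075)&(abs(L[...,1])<.05)&(L[...,0]>-.04)&(L[...,0]<.08)&(d>.05)
print("hump",cv2.minAreaRect(P[m][:,:2].astype(np.float32)),np.median(L[m][:,2]),np.percentile(L[m],[1,99],axis=0))
n=m&(abs(L[...,1])<.02); print("face x",np.percentile(L[n][:,0],[0,1,3]))
for x in np.arange(-.05,-.006,.003):
    m=(abs(L[...,0]-x)<.0015)&(abs(L[...,1])<.008)&(d>.05)&(L[...,2]<.09)
    if m.any(): print(round(x,4),np.median(L[m][:,2]).round(4),m.sum())
E
```

```text
(23.9, array([-0.5679,  1.2062, -0.1759]), array([-0.0458,  0.0011,  0.1683]))
hump ((0.5505109429359436, -0.06890882551670074), (0.029812980443239212, 0.05515526235103607), 12.03599739074707) 0.06492703502938701 [[-0.0173 -0.0274  0.0636]
 [ 0.0082  0.0261  0.0665]]
face x [-0.0176 -0.0174 -0.0173]
-0.05 0.0399 55
-0.047 0.04 52
-0.044 0.0457 87
-0.041 0.0486 51
-0.038 0.0557 105
-0.035 0.0583 58
-0.032 0.0583 66
-0.029 0.0586 51
-0.026 0.0583 58
-0.023 0.0583 36
-0.02 0.0488 10
-0.017 0.0598 161
-0.014 0.0645 23
```

View pics/w2.png

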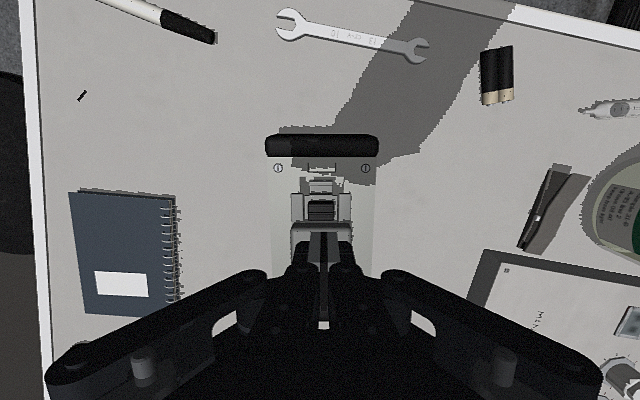

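The cover has slid 12.6 mm: the hump face is now at local x −17.4 mm, and the picture shows it moved with a gap behind it at (320,187). Next comes the grasp and lift.

```bash
python3 - <<'E'
from h import *
np.set_printoptions(precision=4,suppress=True)
r.command_gripper(.085)
off=-.0005*ey; g=lambda z:[*(c+.0256*ex+off),z]
r.line_to(g(.085),Q,speed=.15); r.line_to(g(.0435),speed=.08); r.sleep(.1); a=st(); print("pre",a)
r.command_gripper(.0); s=sensors.sense(); b=st(); print("grip",s["gripper_width"],s["gripper_force"],b)
if s["gripper_width"]>.05:
    r.line_to(g(.0475),speed=.03); f=st(); print("lift",f)
    if (f[1]-a[1])[2]>-10:
        r.line_to(g(.085),speed=.08); s=sensors.sense(); print(s["gripper_width"],st())
        p,d=cams.read_camera("side"); cv2.imwrite("pics/s2.png",cv2.resize(p[140:300,270:500,::-1],None,fx=3,fy=3))
E
```

```text
pre (26.3333, array([ 0.1415, -1.0214, -0.1466]), array([ 0.0261, -0.0008,  0.044 ]))
grip 0.05426692053536426 65.46789407730103 (26.7167, array([0.3264, 0.3488, 2.7217]), array([ 0.0263, -0.0009,  0.0444]))
lift (27.0, array([ 0.6626, -0.0286, -0.2761]), array([ 0.0253, -0.0003,  0.0473]))
0.05486235235895858 (27.6167, array([-0.1427,  0.1299, -2.0638]), array([ 0.0257, -0.0004,  0.0853]))
```

View pics/s2.png

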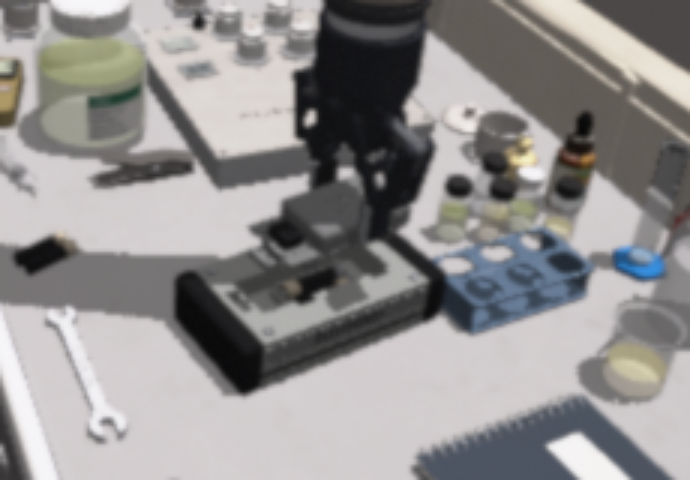

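The picture shows the cover held level above the open bay with the cells visible. Next I lay it down on the left.

```bash
python3 - <<'E'
from h import *
np.set_printoptions(precision=4,suppress=True)
g=lambda z:[*(c-.007*ex+.122*ey),z]
r.line_to([*(c+.0256*ex),.12],speed=.15); r.line_to(g(.12),Q,speed=.15); r.line_to(g(.013),speed=.12); r.sleep(.15); B=st()[1]; print(st())
z=.013
for k in range(10):
    z-=.001; r.line_to(g(z),speed=.02); t,f,L=fo(B,2); print(round(t,2),round(z,4),f,L)
    if f[2]>3: break
r.command_gripper(.085); print(sensors.sense()["gripper_width"])
r.line_to(g(.14),speed=.2)
p,d=cams.read_camera("side"); cv2.imwrite("pics/s3.png",cv2.resize(p[140:300,250:450,::-1],None,fx=3,fy=3)); print(st())
i=cams.camera_info("side"); P=cloud(i,d); q=np.array([*(c-.007*ex+.122*ey),.03])
u,v=map(int,proj(i,q)); print("hump top",P[v-3:v+4:3,u-6:u+7:3,2])
E
```

```text
(30.2333, array([ 0.4702, -0.6484, -0.4746]), array([-0.0062,  0.1219,  0.0139]))
30.5 0.012 [-0.3981  0.6081 -0.4353] [-0.0069  0.1221  0.0122]
30.77 0.011 [-0.6624  0.5324 -0.0917] [-0.0071  0.122   0.0109]
31.03 0.01 [-0.2449  0.6347  0.0108] [-0.0071  0.122   0.0099]
31.3 0.009 [-0.7134  0.9108 -0.8373] [-0.0071  0.122   0.0089]
31.57 0.008 [-0.4873  0.9136 -0.5131] [-0.007  0.122  0.008]
31.83 0.007 [-2.549   1.5168  5.8919] [-0.0069  0.122   0.0078]
0.08519052769262082
(33.1167, array([0.0032, 0.4699, 0.5094]), array([-0.0083,  0.1224,  0.1385]))
hump top [[0.0275 0.0286 0.0285 0.0278 0.0295]
 [0.0295 0.028  0.0294 0.0311 0.0297]
 [0.0304 0.029  0.0309 0.0291 0.0298]]
```

View pics/s3.png

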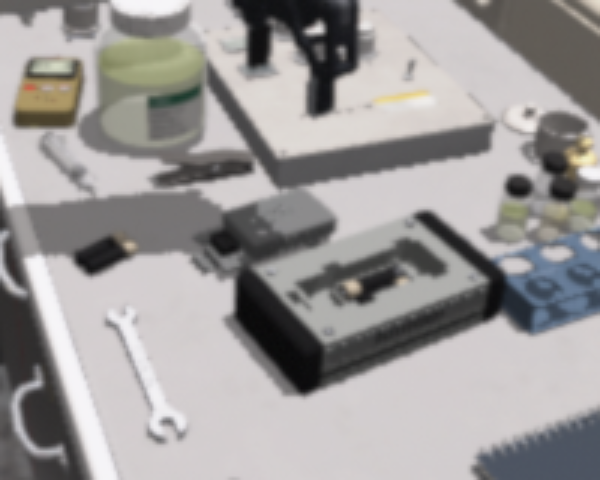

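The cover lies flat, right side up, at about (270,225) beside the sampler. Its hump top is at 0.029 m, as expected, and the gripper is clear.

```bash
python3 -c "
from h import *
print(job_done())"
```

```text
the job is handed in; nothing more can be done
None
```

The battery cover is off and lies flat, right side up, on the worktop to the left of the sampler; the job was handed in at about 33 s of the 43 s limit, with no verdict returned.

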